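# Line up a specimen jar and hold the sprung pointer on it

## Task

Stand the white specimen jar upright midway between the two amber standard bottles, in line with them, and let go of it. Then pull the gauge's sprung pointer rod out by its upright grip post until the black ring mark on the rod sits right at the mouth of the tube, and finish there, still gripping the post and holding the rod out against its spring (it slides back if let go). Leave the two standards and the other things on the bench where they are.

Things in the scene. Friction and masses are not known exactly. Their poses are not given: they have to be found in the camera images.
- gauge: Pointer gauge, screwed down: grey base plate 90 mm wide, 12 mm thick, x = -190 to +20 mm, with two saddles 72 mm high carrying a level aluminium tube (radius 11 mm, collar 13 mm, axis 60 mm above the bench). Origin on the bench below the tube's axis, 10 mm behind its mouth; +x is the direction in which the rod is pulled out, z up.
- gauge_mouth (a point): Centre of the tube's mouth, 60 mm above the bench, at x = +10 mm in the gauge's frame.
- rod_grip (a point): Point to grip on the rod's upright post, 105 mm above the bench; moves with the rod. The post is black, round, 14 mm in diameter, from the rod's axis (60 mm) up to 125 mm above the bench. With the rod home it stands 75 mm beyond the tube's mouth. The rod ends in a steel point 40 mm ahead of the post.
- rod (a joint): How far the rod (steel, 12 mm thick) is pulled out along the gauge's +x, m: 0 = home, as it starts; 0.125 = end stop. The black ring mark, 6 mm wide, is hidden in the tube at first and is centred on the mouth at 0.100. A spring always pulls the rod home: 3 N at 0, 9 N at the mark; little friction.
- jar: Specimen jar, loose: white, round, 80 mm high, 50 mm in diameter with straight sides up to 50 mm, then a short shoulder and a white lid 45 mm wide and 16 mm deep; about 0.15 kg. Origin at the centre of its underside.
- standard_a: One of two alike amber glass standard bottles with black caps, loose, standing, 56 mm in diameter, 105 mm high. Origin at the centre of its underside. They stand 180 mm apart (axis to axis), ahead of the pointer and on either side of its line.
- standard_b: The other standard bottle, as standard_a.
- midway (a point): Point on the bench midway between the axes of the two standard bottles, where the jar's underside centre is to be.
- tape: Bystander: yellow roll of tape lying flat, 90 mm across, 18 mm high. Origin at the centre of its underside.
- reagent: Bystander: white reagent jar with an orange cap, 60 mm in diameter, 100 mm high. Origin at the centre of its underside.
- timer: Bystander: white bench timer 50 x 80 x 30 mm, lying flat. Origin at the centre of its underside.
Mind the look-alikes: they are no part of the job. Leave any blue look-alike of the jar alone.

How it is judged:
By the outcome, as a careful person would: the job done as asked, in the order asked, and still so for the second after the job is handed in, while the arm keeps its last pose, push and grip.
It also fails if it takes over 54 s, if anything falls off the work surface, if the arm or the gripper's body presses on something with over 40 N, if the wrist force passes 120 N, or if a joint passes its speed limit or range.

## Robot

A 7-joint arm with a two-finger parallel gripper is mounted at the origin on the work surface. World frame = base frame: x ahead of the robot, y to its left, z up, the work surface at z = 0. Lengths are in m, angles in rad, forces in N, time in s.
With the tool pointing down it reaches from about 0.4 to 0.85 m from the base axis. Payload 4.4 kg.
Tool frame: the origin (TCP) lies at the very end of the fingers, on their centre line; the grasp point (between the pads) lies 19 mm behind it; z points along the fingers, y is the line along which they close (so a half turn about z gives the same grasp; the last joint's range is limited). The gripper opens to 94 mm and grips with 3 to 60 N. Pads are 16 mm wide; open, the fingers measure 119 mm over their backs; the gripper's body (75 mm by 177 mm) begins 78 mm behind the grasp point.
Start: joints at [1.135, 0.628, 0.038, 1.517, -0.027, 0.996, -0.02], TCP at [0.235, -0.606, 0.205] pointing down, gripper open.
Joint ranges: [-3.06, 3.06], [-0.37, 2.12], [-1.25, 1.32], [0.18, 2.47], [-1.1, 4.24], [0.23, 1.98], [-2.94, 2.94]. Speed limits (rad/s): [2.57, 2.57, 3.14, 3.14, 3.14, 3.14, 3.14].

## Interface

Orientations are given as a 3x3 rotation matrix whose columns are the frame's x, y, z axes.
In Python, from rig import state, vision, r gives the robot as it stands.
- The arm moves only by the tool arm_command, never from a script. Its argument "plan" is a list of rows, each an object of numbers: "dx", "dy", "dz": the shift along the tool's x, y, z in m; "twist": the turn about the tool's z in degrees. In form: [{"dx": .., "dy": .., "dz": .., "twist": ..}, ...]. A call has exactly 10 rows; each row is the pose to reach, as a shift and turn from the pose commanded when the call began, along the tool's axes at that moment; what a row does not reach only later rows make up. A row lasts 1/12 s, in which the tool goes at most 41.7 mm and 7.16 degrees, less where a joint would pass 70% of its speed; a pose out of reach is approached as far as the arm can. A call with a gripper value outside its range is refused whole. "grip" is the finger opening in m, from 0 to 0.094, set as the call begins (left out, the last holds). The fingers move at their own pace and stop on an object; the grip force is fixed at half the most. Time passes only in rows, so rows that repeat a pose let the fingers close, or fill a call up. It gives the time, the measured TCP pose, the force, the opening and the grip force at its end, in the units of the state.
- state(): the state, without advancing time (a new reading comes with each control period).
- vision.read_camera(name): name is "side" or "top" or "wrist"; returns the picture (480x640x3 uint8, red, green, blue); there is no depth.
- vision.camera_params(name): a dict with "K" (3x3 intrinsics, pixels), "rvec" (rotation vector, rad) and "tvec" (3), from world to camera coordinates, as OpenCV has them. Camera axes: x right, y down, z forward; pixel columns grow to the right and rows downward; lengths in m; the calibration is good to about 2 mm. The wrist camera is an equidistant fisheye: a pixel r from the principal point sees the ray r / f radians off the axis. A picture is of the moment at which its call begins: read the wrist's pose just before it. camera_params takes no time and is no camera call; for the wrist camera it gives the pose at the moment of the call.
- r.job_done(): hands the job in; it is judged then, once.
The state is a dict: "time": time; "joint_pos": joint angles; "qvel": joint speeds; "effort": joint torques, N m; "tcp_pos": TCP position; "eef_rot": TCP orientation; "contact_force": force on the tool from outside, world axes, zero at the start; "wrist_torque": the same for the moment, N m; "opening": opening from 0.0 (shut) to 1.0 (fully open); "grip_force": force on a finger pad.
Only numpy, scipy, OpenCV 4.12 (cv2) and the standard library are available. Lean on these libraries where they do the work, as an engineer would, in place of code of your own. Each camera call takes 0.05 s, during which the arm holds its last target. There are 200 camera calls.

## Working session

There is one attempt and no reset: what is moved stays moved. The work goes in short steps, Python scripts to look and compute and a tool call to move; the robot and the scene stay as the last step left them, time stands still between calls to the robot, and variables do not carry over. Pictures are saved under pics/ and viewed, at most 10 in all, crops included, and the job is handed in when it is done.

Besides the shell and the picture viewer there is one more tool, called after "Request:" by a JSON object that holds its "method" and its "body", one argument or row to a line. arm_command: Moves the arm, as the interface text tells. Its arguments: {"type":"object","properties":{"plan":{"type":"array","items":{"type":"object","properties":{"dx":{"type":"number"},"dy":{"type":"number"},"dz":{"type":"number"},"twist":{"type":"number"}}}},"grip":{"type":"number"}},"required":["plan"]}

```bash
ls; mkdir -p pics; python3 - <<'E'
from rig import state, vision, r
import cv2
for n in("top","side"):
    cv2.imwrite(f"pics/{n}0.png",vision.read_camera(n)[:,:,::-1])
    p=vision.camera_params(n);print(n,p)
s=state();print(s['time'],s['tcp_pos'],s['eef_rot'],s['opening'])
E
```

```text
pics
top {'K': array([[494.70518146,   0.        , 319.96648437],
       [  0.        , 494.70518146, 244.58465737],
       [  0.        ,   0.        ,   1.        ]]), 'rvec': array([ 2.18608544, -2.13108606,  0.09808146]), 'tvec': array([-0.0631023 ,  0.56560958,  1.01030342])}
side {'K': array([[547.43907421,   0.        , 334.08882978],
       [  0.        , 547.43907421, 239.16437134],
       [  0.        ,   0.        ,   1.        ]]), 'rvec': array([ 0.87355304, -2.59330111,  0.96150509]), 'tvec': array([0.40211702, 0.35147605, 0.90577348])}
0.1 [ 0.23475075 -0.60549816  0.20469545] [[ 9.32388674e-01  3.61456746e-01 -6.18416827e-04]
 [ 3.61457273e-01 -9.32387453e-01  1.50905335e-03]
 [-3.11465779e-05 -1.63055551e-03 -9.99998670e-01]] 0.9964444097709849
```

View pics/top0.png

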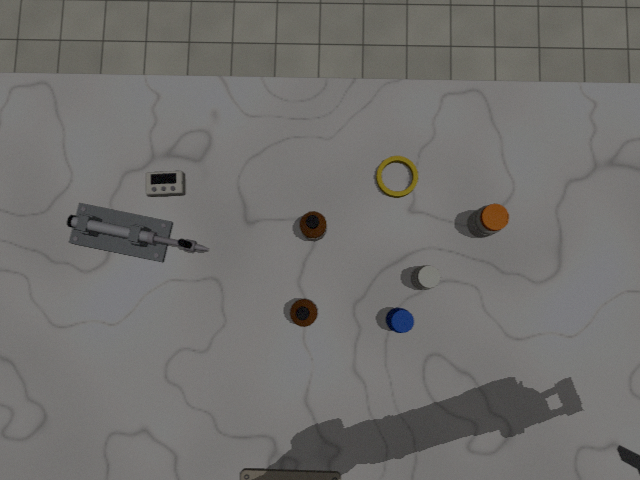

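View pics/side0.png

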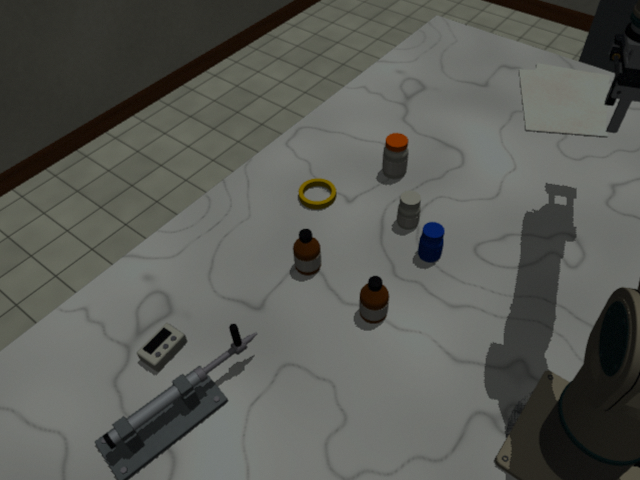

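The candidates for the jar in the top view:
- White round jar at (428,277). It is small, all white and has a white lid, so it fits the description.
- Blue one at (400,320), the look-alike.
- Reagent at (494,217), which has an orange cap.

The amber standards are at (313,225) and (303,313), and the gauge post is at about (187,244). I'll confirm the jar in an enlarged crop.

```bash
python3 - <<'E'
import cv2,numpy as np
t=cv2.imread("pics/top0.png");s=cv2.imread("pics/side0.png")
def c(i,x,y,w,h,k):return cv2.resize(i[y:y+h,x:x+w],None,fx=k,fy=k,interpolation=cv2.INTER_CUBIC)
a=np.hstack([c(t,380,250,80,60,5),c(s,380,180,80,60,5)])
b=np.hstack([c(t,280,200,80,60,5),c(t,270,285,80,60,5)])
cv2.imwrite("pics/c1.png",np.clip(np.vstack([a,b])*1.7,0,255).astype('uint8'))
a=c(t,60,200,160,70,5)
b=np.hstack([c(s,190,315,80,60,5),c(s,90,360,80,60,5)])
cv2.imwrite("pics/c2.png",np.clip(np.vstack([a[:300],b])*1.7,0,255).astype('uint8'))
E
```

```text
(no output)
```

View pics/c1.png

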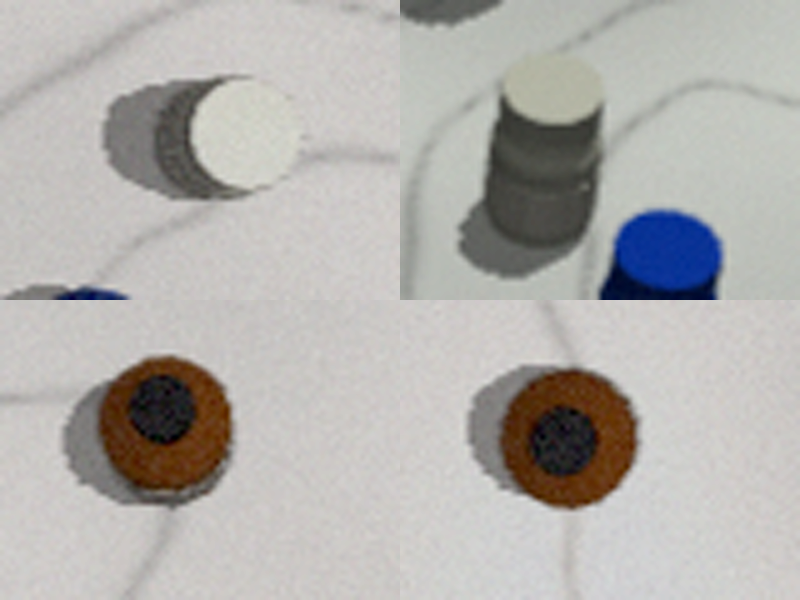

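View pics/c2.png

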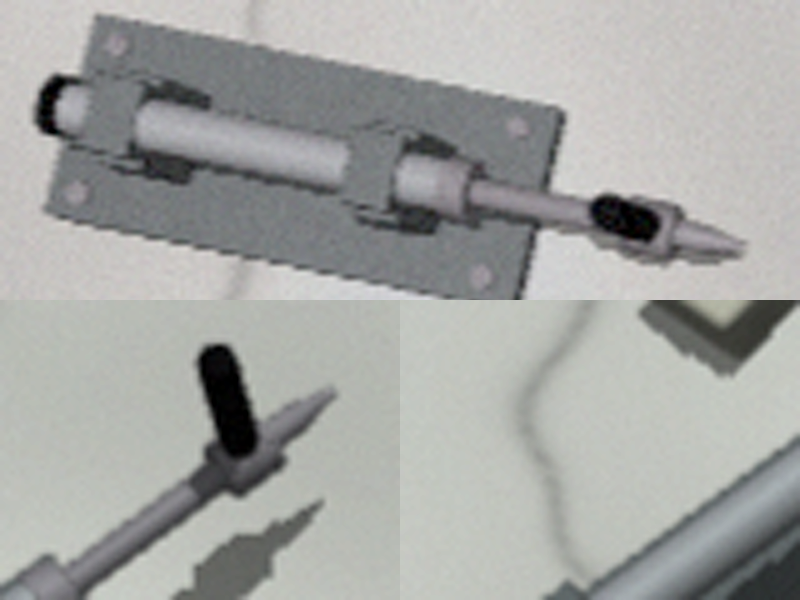

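The crop shows the plain white jar, upright, with its lid centre at (429,277). Both standards and the gauge post are clear too. Next I'll locate them.

```bash
cat > h.py <<'E'
from rig import state, vision, r
import cv2,numpy as np
def ray(n,px):
    p=vision.camera_params(n);R=cv2.Rodrigues(p['rvec'])[0]
    d=R.T@np.linalg.inv(p['K'])@[*px,1];return -R.T@p['tvec'],d
def at(n,px,z):
    o,d=ray(n,px);return o+d*(z-o[2])/d[2]
def proj(n,P):
    p=vision.camera_params(n);return cv2.projectPoints(np.array([P],float),p['rvec'],p['tvec'],p['K'],None)[0].ravel()
E
python3 - <<'E'
from h import *
np.set_printoptions(precision=4,suppress=True)
j=at('top',(428.8,276.4),.08);a=at('top',(312,221.4),.105);b=at('top',(302.4,312.6),.105)
print('jar',j,at('side',(410,197.2),.08),proj('side',j))
print('a',a,'b',b,np.linalg.norm(a-b),'mid',(a+b)/2,proj('side',a),proj('side',b))
pt=at('top',(181,241.9),.122);print('post',pt,at('side',(233,325.4),.122))
c=[at('top',p,.012) for p in((79,202.7),(68.3,242),(173,221),(164,260))]
for x in c:print(x)
l=(c[0]+c[1])/2;f=(c[2]+c[3])/2;print('axis',f-l,np.linalg.norm(f-l),np.degrees(np.arctan2(*(f-l)[1::-1])), 'front',f)
u=(f-l)/np.linalg.norm(f-l);print('post pred',f+u*.065, 'ab dir',np.degrees(np.arctan2(*(a-b)[1::-1])))
m=(a+b)/2;print('mid in gauge', (m-f)[:2]@u[:2], np.cross(u[:2],(m-f)[:2]))
for n,px in(('blue',(400.5,320.5)),('reag',(494,217))):print(n,at('top',px,.09))
E
```

```text
jar [ 0.5036 -0.2667  0.08  ] [ 0.5044 -0.2686  0.08  ] [409.822  197.8441]
a [ 0.6043 -0.0332  0.105 ] b [ 0.4267 -0.0197  0.105 ] 0.1781165245421494 mid [ 0.5155 -0.0264  0.105 ] [304.9151 233.9563] [374.3015 281.3622]
post [0.5558 0.2172 0.122 ] [0.5593 0.2123 0.122 ]
[0.6476 0.4779 0.012 ]
[0.5612 0.4944 0.012 ]
[0.6123 0.2703 0.012 ]
[0.5275 0.2848 0.012 ]
axis [-0.0345 -0.2086  0.    ] 0.21145784736322543 -99.37825650337923 front [0.5699 0.2775 0.012 ]
post pred [0.5593 0.2134 0.012 ] ab dir -4.345368522006567
mid in gauge 0.30877412508532054 -0.0041698573451754845
blue [ 0.4161 -0.2101  0.09  ]
reag [ 0.6241 -0.3931  0.09  ]<stdin>:11: DeprecationWarning: Arrays of 2-dimensional vectors are deprecated. Use arrays of 3-dimensional vectors instead. (deprecated in NumPy 2.0)
```

Request:
{"method": "arm_command", "body": {
  "plan": [
    {"dx":0.015,"dy":-0.009,"dz":0,"twist":2},
    {"dx":0.045,"dy":-0.026,"dz":0,"twist":5},
    {"dx":0.08,"dy":-0.047,"dz":0,"twist":9},
    {"dx":0.115,"dy":-0.067,"dz":0,"twist":13},
    {"dx":0.15,"dy":-0.088,"dz":0,"twist":17},
    {"dx":0.185,"dy":-0.108,"dz":0,"twist":20},
    {"dx":0.22,"dy":-0.129,"dz":0,"twist":22},
    {"dx":0.25,"dy":-0.146,"dz":0,"twist":24},
    {"dx":0.27,"dy":-0.158,"dz":0,"twist":25.5},
    {"dx":0.28,"dy":-0.164,"dz":0,"twist":25.5}
  ],
  "grip": 0.094
}}

```text
time: 0.93
tcp_pos: [0.4394, -0.3478, 0.2051]
eef_rot: [[0.998, -0.07, 0.0], [-0.07, -0.998, 0.002], [0.0, -0.002, -1.0]]
contact_force: [0.4, -0.1, 0.1]
opening: 1.001
grip_force: 0.0
```

```bash
cat >> h.py <<'E'
def tool(target):
    s=state();d=np.array(target)-s['tcp_pos'];print('t',s['time'],'tcp',s['tcp_pos'].round(4),'yaw_y',np.degrees(np.arctan2(s['eef_rot'][1,1],s['eef_rot'][0,1])).round(2),'shift',(s['eef_rot'].T@d).round(4),'tilt',s['eef_rot'][:2,2].round(4),'F',s['contact_force'].round(1),'q',s['joint_pos'].round(2))
def wproj(P):
    p=vision.camera_params('wrist');c=cv2.Rodrigues(p['rvec'])[0]@np.array(P)+p['tvec'].ravel()
    th=np.arctan2(np.hypot(c[0],c[1]),c[2]);f=p['K'][0,0];h=np.hypot(c[0],c[1])
    return p['K'][0,2]+f*th*c[0]/h,p['K'][1,2]+f*th*c[1]/h
def wat(px,z):
    p=vision.camera_params('wrist');R=cv2.Rodrigues(p['rvec'])[0];K=p['K']
    v=(np.array(px)-K[:2,2])/K[0,0];th=np.hypot(*v);d=R.T@np.array([*(v/th*np.sin(th)),np.cos(th)])
    o=-R.T@p['tvec'].ravel();return o+d*(z-o[2])/d[2]
E
python3 -c "
from h import *
tool([.504,-.2675,.15])"
```

```text
t 0.9333 tcp [ 0.4394 -0.3478  0.2051] yaw_y -94.02 shift [ 0.0588 -0.0845  0.0553] tilt [0.0005 0.0022] F [ 0.4 -0.1  0.1] q [ 0.52  0.5   0.15  1.77 -0.1   0.87 -0.92]
```

Request:
{"method": "arm_command", "body": {
  "plan": [
    {"dx":0.01,"dy":-0.015,"dz":0.005},
    {"dx":0.025,"dy":-0.035,"dz":0.015},
    {"dx":0.04,"dy":-0.055,"dz":0.03},
    {"dx":0.05,"dy":-0.072,"dz":0.045},
    {"dx":0.056,"dy":-0.081,"dz":0.052},
    {"dx":0.059,"dy":-0.085,"dz":0.055},
    {"dx":0.059,"dy":-0.085,"dz":0.055},
    {"dx":0.059,"dy":-0.085,"dz":0.055},
    {"dx":0.059,"dy":-0.085,"dz":0.055},
    {"dx":0.059,"dy":-0.085,"dz":0.055}
  ]
}}

```text
invalid input at $.plan[0]: expected keys dx, dy, dz, twist
```

```bash
python3 - <<'E'
from h import *
tool([.504,-.2675,.022])
print('jar lid',wproj([.504,-.2675,.08]),'a',wproj([.6043,-.0332,.105]),'b',wproj([.4267,-.0197,.105]))
cv2.imwrite('pics/w1.png',vision.read_camera('wrist')[:,:,::-1])
E
```

```text
t 0.9333 tcp [ 0.4394 -0.3478  0.2051] yaw_y -94.02 shift [ 0.0587 -0.0843  0.1833] tilt [0.0005 0.0022] F [ 0.4 -0.1  0.1] q [ 0.52  0.5   0.15  1.77 -0.1   0.87 -0.92]
jar lid (np.float64(213.62649760915357), np.float64(165.16701500446393)) a (np.float64(-9.831584555659788), np.float64(103.55687016169281)) b (np.float64(6.075373548836126), np.float64(274.0266496304698))
```

View pics/w1.png

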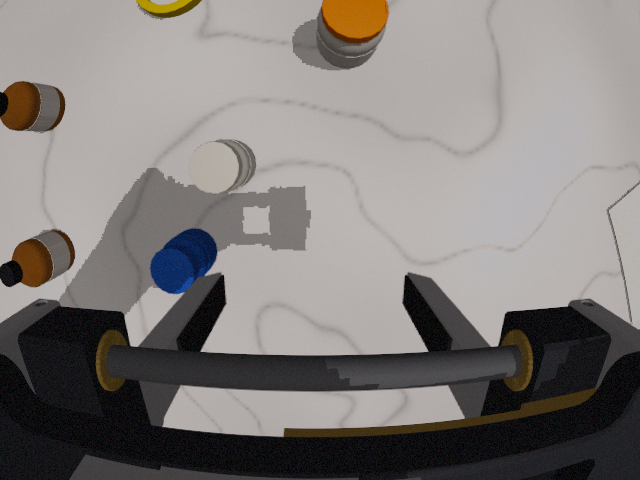

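The wrist view shows the jar's lid at about (215,167), within 2 px of the prediction (214,165). I'll resend the move with all four keys.

Request:
{"method": "arm_command", "body": {
  "plan": [
    {"dx":0.01,"dy":-0.015,"dz":0.005,"twist":0},
    {"dx":0.025,"dy":-0.035,"dz":0.015,"twist":0},
    {"dx":0.04,"dy":-0.055,"dz":0.03,"twist":0},
    {"dx":0.05,"dy":-0.072,"dz":0.045,"twist":0},
    {"dx":0.056,"dy":-0.081,"dz":0.052,"twist":0},
    {"dx":0.059,"dy":-0.085,"dz":0.055,"twist":0},
    {"dx":0.059,"dy":-0.085,"dz":0.055,"twist":0},
    {"dx":0.059,"dy":-0.085,"dz":0.065,"twist":0},
    {"dx":0.059,"dy":-0.085,"dz":0.075,"twist":0},
    {"dx":0.059,"dy":-0.085,"dz":0.08,"twist":0}
  ]
}}

```text
time: 1.82
tcp_pos: [0.5006, -0.2729, 0.1245]
eef_rot: [[0.997, -0.077, -0.001], [-0.077, -0.997, -0.0], [-0.001, 0.0, -1.0]]
contact_force: [0.4, -0.3, -0.4]
opening: 1.001
grip_force: 0.0
```

```bash
python3 -c "
from h import *
tool([.504,-.2675,.022])"
```

```text
t 1.8167 tcp [ 0.5006 -0.2729  0.1245] yaw_y -94.44 shift [ 0.0031 -0.0057  0.1025] tilt [-0.0012 -0.0003] F [ 0.4 -0.3 -0.4] q [ 0.36  0.62  0.14  1.83 -0.12  0.7  -1.08]
```

Request:
{"method": "arm_command", "body": {
  "plan": [
    {"dx":0.002,"dy":-0.004,"dz":0,"twist":0},
    {"dx":0.002,"dy":-0.004,"dz":0.005,"twist":0},
    {"dx":0.002,"dy":-0.004,"dz":0.02,"twist":0},
    {"dx":0.002,"dy":-0.004,"dz":0.04,"twist":0},
    {"dx":0.002,"dy":-0.004,"dz":0.06,"twist":0},
    {"dx":0.002,"dy":-0.004,"dz":0.08,"twist":0},
    {"dx":0.002,"dy":-0.004,"dz":0.093,"twist":0},
    {"dx":0.002,"dy":-0.004,"dz":0.101,"twist":0},
    {"dx":0.002,"dy":-0.004,"dz":0.103,"twist":0},
    {"dx":0.002,"dy":-0.004,"dz":0.103,"twist":0}
  ]
}}

```text
time: 2.65
tcp_pos: [0.5043, -0.2678, 0.0223]
eef_rot: [[0.997, -0.075, -0.0], [-0.075, -0.997, 0.0], [-0.0, -0.0, -1.0]]
contact_force: [-0.6, 0.5, 0.4]
opening: 1.001
grip_force: 0.0
```

```bash
python3 -c "
from h import *
tool([.504,-.2675,.022])"
```

```text
t 2.65 tcp [ 0.5043 -0.2678  0.0223] yaw_y -94.31 shift [-0.0003 -0.0003  0.0003] tilt [-0.0002  0.0001] F [-0.6  0.5  0.4] q [ 0.38  0.78  0.1   1.88 -0.15  0.49 -1.07]
```

On target, so I'll close on the jar.

Request:
{"method": "arm_command", "body": {
  "plan": [
    {"dx":0,"dy":0,"dz":0,"twist":0},
    {"dx":0,"dy":0,"dz":0,"twist":0},
    {"dx":0,"dy":0,"dz":0,"twist":0},
    {"dx":0,"dy":0,"dz":0,"twist":0},
    {"dx":0,"dy":0,"dz":0,"twist":0},
    {"dx":0,"dy":0,"dz":0,"twist":0},
    {"dx":0,"dy":0,"dz":0,"twist":0},
    {"dx":0,"dy":0,"dz":0,"twist":0},
    {"dx":0,"dy":0,"dz":0,"twist":0},
    {"dx":0,"dy":0,"dz":0,"twist":0}
  ],
  "grip": 0.03
}}

```text
time: 3.48
tcp_pos: [0.5043, -0.2678, 0.0226]
eef_rot: [[0.997, -0.075, 0.0], [-0.075, -0.997, 0.0], [0.0, -0.0, -1.0]]
contact_force: [0.2, 0.3, 2.9]
opening: 0.52
grip_force: 30.0
```

Request:
{"method": "arm_command", "body": {
  "plan": [
    {"dx":0,"dy":0,"dz":-0.004,"twist":0},
    {"dx":0,"dy":0,"dz":-0.015,"twist":0},
    {"dx":0,"dy":0,"dz":-0.035,"twist":0},
    {"dx":0,"dy":0,"dz":-0.055,"twist":0},
    {"dx":0,"dy":0,"dz":-0.073,"twist":0},
    {"dx":0,"dy":-0.004,"dz":-0.085,"twist":0},
    {"dx":0,"dy":-0.015,"dz":-0.09,"twist":0},
    {"dx":0,"dy":-0.03,"dz":-0.09,"twist":0},
    {"dx":-0.001,"dy":-0.045,"dz":-0.09,"twist":0},
    {"dx":-0.001,"dy":-0.06,"dz":-0.09,"twist":0}
  ]
}}

```text
time: 4.32
tcp_pos: [0.5072, -0.2058, 0.1123]
eef_rot: [[0.997, -0.075, -0.001], [-0.075, -0.997, 0.001], [-0.001, -0.001, -1.0]]
contact_force: [-0.8, 0.3, -1.1]
opening: 0.519
grip_force: 30.0
```

Request:
{"method": "arm_command", "body": {
  "plan": [
    {"dx":0,"dy":-0.018,"dz":0,"twist":0},
    {"dx":-0.001,"dy":-0.04,"dz":0,"twist":0},
    {"dx":-0.002,"dy":-0.062,"dz":0,"twist":0},
    {"dx":-0.002,"dy":-0.084,"dz":0,"twist":0},
    {"dx":-0.003,"dy":-0.106,"dz":0,"twist":0},
    {"dx":-0.004,"dy":-0.128,"dz":0,"twist":0},
    {"dx":-0.005,"dy":-0.15,"dz":0,"twist":0},
    {"dx":-0.0055,"dy":-0.168,"dz":0,"twist":0},
    {"dx":-0.0056,"dy":-0.178,"dz":0,"twist":0},
    {"dx":-0.0056,"dy":-0.181,"dz":0,"twist":0}
  ]
}}

```text
time: 5.15
tcp_pos: [0.5153, -0.0239, 0.1122]
eef_rot: [[0.997, -0.071, -0.001], [-0.071, -0.997, 0.001], [-0.001, -0.001, -1.0]]
contact_force: [1.1, -0.7, -1.5]
opening: 0.522
grip_force: 30.0
```

```bash
python3 - <<'E'
from h import *
tool([.5155,-.0264,.0235])
print('a',wproj([.6043,-.0332,.105]),'b',wproj([.4267,-.0197,.105]))
cv2.imwrite('pics/w2.png',vision.read_camera('wrist')[:,:,::-1])
print(state()['tcp_pos'],state()['opening'])
E
```

```text
t 5.15 tcp [ 0.5153 -0.0239  0.1122] yaw_y -94.08 shift [0.0005 0.0026 0.0887] tilt [-0.0011  0.0012] F [ 1.1 -0.7 -1.5] q [-0.12  0.58  0.17  1.98 -0.17  0.59 -1.48]
a (np.float64(321.4162770347938), np.float64(110.61731030889678)) b (np.float64(318.77378156089975), np.float64(411.1858433435009))
[ 0.5155016  -0.02494454  0.11223168] 0.5253923446751261
```

View pics/w2.png

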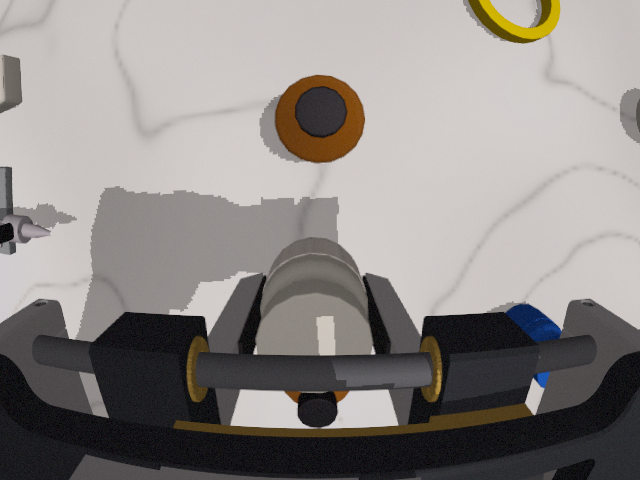

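The wrist view shows cap a at (320,111) and cap b at (317,410). Both are within about 2 px of the prediction, and the jar is centred in the fingers. I'll lower it.

Request:
{"method": "arm_command", "body": {
  "plan": [
    {"dx":0,"dy":0,"dz":0.006,"twist":0},
    {"dx":0,"dy":0,"dz":0.018,"twist":0},
    {"dx":0,"dy":0,"dz":0.034,"twist":0},
    {"dx":0,"dy":0,"dz":0.05,"twist":0},
    {"dx":0,"dy":0,"dz":0.064,"twist":0},
    {"dx":0,"dy":0,"dz":0.075,"twist":0},
    {"dx":0,"dy":0,"dz":0.082,"twist":0},
    {"dx":0,"dy":0,"dz":0.086,"twist":0},
    {"dx":0,"dy":0,"dz":0.088,"twist":0},
    {"dx":0,"dy":0,"dz":0.089,"twist":0}
  ]
}}

```text
time: 6.03
tcp_pos: [0.5161, -0.0273, 0.0235]
eef_rot: [[0.997, -0.076, 0.0], [-0.076, -0.997, -0.0], [0.0, 0.0, -1.0]]
contact_force: [-0.1, -0.5, -0.7]
opening: 0.52
grip_force: 30.0
```

```bash
python3 -c "
from h import *
tool([.5155,-.0264,.0225])"
```

```text
t 6.0333 tcp [ 0.5161 -0.0273  0.0235] yaw_y -94.34 shift [-0.0006 -0.0009  0.001 ] tilt [ 0.0004 -0.0002] F [-0.1 -0.5 -0.7] q [-0.08  0.73  0.11  2.03 -0.2   0.39 -1.45]
```

Request:
{"method": "arm_command", "body": {
  "plan": [
    {"dx":-0.0005,"dy":-0.001,"dz":0,"twist":0},
    {"dx":-0.0005,"dy":-0.001,"dz":0.0005,"twist":0},
    {"dx":-0.0005,"dy":-0.001,"dz":0.001,"twist":0},
    {"dx":-0.0005,"dy":-0.001,"dz":0.001,"twist":0},
    {"dx":-0.0005,"dy":-0.001,"dz":0.001,"twist":0},
    {"dx":-0.0005,"dy":-0.001,"dz":0.001,"twist":0},
    {"dx":-0.0005,"dy":-0.001,"dz":0.001,"twist":0},
    {"dx":-0.0005,"dy":-0.001,"dz":0.001,"twist":0},
    {"dx":-0.0005,"dy":-0.001,"dz":0.001,"twist":0},
    {"dx":-0.0005,"dy":-0.001,"dz":0.001,"twist":0}
  ]
}}

```text
time: 6.87
tcp_pos: [0.5155, -0.0259, 0.0226]
eef_rot: [[0.997, -0.075, 0.0], [-0.075, -0.997, 0.0], [0.0, -0.0, -1.0]]
contact_force: [0.4, 0.6, -0.1]
opening: 0.522
grip_force: 30.0
```

Request:
{"method": "arm_command", "body": {
  "plan": [
    {"dx":0,"dy":0,"dz":0,"twist":0},
    {"dx":0,"dy":0,"dz":0,"twist":0},
    {"dx":0,"dy":0,"dz":0,"twist":0},
    {"dx":0,"dy":0,"dz":0,"twist":0},
    {"dx":0,"dy":0,"dz":0,"twist":0},
    {"dx":0,"dy":0,"dz":0,"twist":0},
    {"dx":0,"dy":0,"dz":0,"twist":0},
    {"dx":0,"dy":0,"dz":0,"twist":0},
    {"dx":0,"dy":0,"dz":0,"twist":0},
    {"dx":0,"dy":0,"dz":0,"twist":0}
  ],
  "grip": 0.085
}}

```text
time: 7.7
tcp_pos: [0.5154, -0.0259, 0.0225]
eef_rot: [[0.997, -0.075, 0.0], [-0.075, -0.997, 0.0], [0.0, -0.0, -1.0]]
contact_force: [0.1, -0.7, 0.5]
opening: 0.905
grip_force: 0.0
```

Request:
{"method": "arm_command", "body": {
  "plan": [
    {"dx":0,"dy":0,"dz":-0.004,"twist":0},
    {"dx":0,"dy":0,"dz":-0.015,"twist":0},
    {"dx":0,"dy":0,"dz":-0.032,"twist":0},
    {"dx":0,"dy":0,"dz":-0.05,"twist":0},
    {"dx":0,"dy":0,"dz":-0.07,"twist":0},
    {"dx":0,"dy":0,"dz":-0.09,"twist":0},
    {"dx":0,"dy":0,"dz":-0.11,"twist":0},
    {"dx":0,"dy":0,"dz":-0.127,"twist":0},
    {"dx":0,"dy":0,"dz":-0.136,"twist":0},
    {"dx":0,"dy":0,"dz":-0.14,"twist":0}
  ]
}}

```text
time: 8.53
tcp_pos: [0.5163, -0.026, 0.1645]
eef_rot: [[0.997, -0.075, 0.003], [-0.075, -0.997, 0.0], [0.003, -0.0, -1.0]]
contact_force: [0.3, 0.2, -0.6]
opening: 0.905
grip_force: 0.0
```

```bash
python3 -c "
from h import *
tool([.559,.2130,.165])"
```

```text
t 8.5333 tcp [ 0.5163 -0.026   0.1645] yaw_y -94.31 shift [ 0.0246 -0.2415 -0.0003] tilt [0.0032 0.0001] F [ 0.3  0.2 -0.6] q [-0.14  0.5   0.2   1.94 -0.14  0.71 -1.5 ]
```

Request:
{"method": "arm_command", "body": {
  "plan": [
    {"dx":0.001,"dy":-0.01,"dz":0,"twist":0},
    {"dx":0.004,"dy":-0.035,"dz":0,"twist":1},
    {"dx":0.007,"dy":-0.065,"dz":0,"twist":2},
    {"dx":0.01,"dy":-0.095,"dz":0,"twist":3},
    {"dx":0.013,"dy":-0.125,"dz":0,"twist":4},
    {"dx":0.016,"dy":-0.155,"dz":0,"twist":5},
    {"dx":0.019,"dy":-0.185,"dz":0,"twist":5},
    {"dx":0.022,"dy":-0.212,"dz":0,"twist":5},
    {"dx":0.024,"dy":-0.232,"dz":0,"twist":5},
    {"dx":0.025,"dy":-0.241,"dz":0,"twist":5}
  ],
  "grip": 0.06
}}

```text
time: 9.37
tcp_pos: [0.5572, 0.2174, 0.1608]
eef_rot: [[0.988, -0.157, -0.002], [-0.157, -0.988, 0.001], [-0.003, -0.001, -1.0]]
contact_force: [-0.1, -0.3, 0.4]
opening: 0.637
grip_force: 0.0
```

Request:
{"method": "arm_command", "body": {
  "plan": [
    {"dx":0,"dy":0,"dz":0,"twist":0},
    {"dx":0,"dy":0,"dz":0,"twist":0},
    {"dx":0,"dy":0,"dz":0,"twist":0},
    {"dx":0,"dy":0,"dz":0,"twist":0},
    {"dx":0,"dy":0,"dz":0,"twist":0},
    {"dx":0,"dy":0,"dz":0,"twist":0},
    {"dx":0,"dy":0,"dz":0,"twist":0},
    {"dx":0,"dy":0,"dz":0,"twist":0},
    {"dx":0,"dy":0,"dz":0,"twist":0},
    {"dx":0,"dy":0,"dz":0,"twist":0}
  ]
}}

```text
time: 10.2
tcp_pos: [0.5585, 0.2125, 0.1625]
eef_rot: [[0.987, -0.162, 0.0], [-0.162, -0.987, 0.0], [0.0, -0.0, -1.0]]
contact_force: [-0.1, -0.9, -0.4]
opening: 0.641
grip_force: 0.0
```

```bash
python3 - <<'E'
from h import *
tool([.559,.2130,.086])
print('post',wproj([.559,.213,.125]))
def c(i,x,y,w,h,k):return cv2.resize(i[y:y+h,x:x+w],None,fx=k,fy=k,interpolation=cv2.INTER_CUBIC)
w=vision.read_camera('wrist')[:,:,::-1];t=vision.read_camera('top')[:,:,::-1];s=vision.read_camera('side')[:,:,::-1]
cv2.imwrite('pics/top3.png',t)
im=np.hstack([c(w,160,180,320,300,1.25),np.vstack([c(t,260,200,100,140,2.68)])[:375,:400]])
print(im.shape)
b=np.hstack([c(s,280,210,120,68,3.3),c(s,180,290,120,68,3.3)])
h=max(im.shape[1],b.shape[1]);im=np.vstack([cv2.copyMakeBorder(x,0,0,0,h-x.shape[1],0) for x in(im,b)])
cv2.imwrite('pics/m3.png',im);print(im.shape,'jar lid pred',proj('top',[.5155,-.0264,.08]),proj('side',[.5155,-.0264,.08]))
E
```

```text
t 10.2 tcp [0.5585 0.2125 0.1625] yaw_y -99.31 shift [ 0.0004 -0.0006  0.0765] tilt [0.0001 0.    ] F [-0.1 -0.9 -0.4] q [-0.56  0.61  0.23  1.72 -0.18  0.83 -1.98]
post (np.float64(314.0658042720686), np.float64(264.5100005758932))
(375, 668, 3)
(599, 792, 3) jar lid pred [307.73587697 267.33772353] [338.41550317 264.84684038]
```

View pics/m3.png

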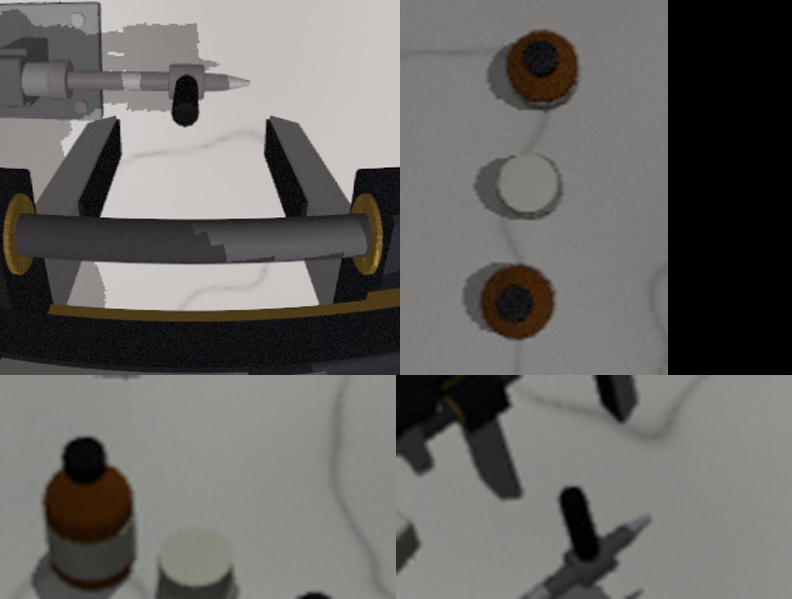

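Top and side views show the jar upright at (307.8,267.9) and (339,264.5), within 1 px of the target, and the bottles unmoved. In the wrist view the post top is at about (308,270), slightly off the prediction of (314,264.5), so I'll refine it.

```bash
python3 - <<'E'
from h import *
p=wat((308,270),.125);m=wat((160+35/1.25,180+79/1.25),.073); m2=wat((160+70/1.25,180+79/1.25),.06)
print('post',p,'collar end',m2);tool([*p[:2],.086])
q=wat((160+240/1.25,180+82/1.25),.06);print('tip~',q,'axis',np.degrees(np.arctan2(*(q-m2)[1::-1])),np.linalg.norm(q-m2))
E
```

```text
post [0.5560976  0.21732478 0.125     ] collar end [0.56862898 0.29109203 0.06      ]
t 10.35 tcp [0.5585 0.2125 0.1625] yaw_y -99.31 shift [-0.0031 -0.0043  0.0765] tilt [0.0001 0.    ] F [-0.2 -0.8 -0.3] q [-0.56  0.61  0.23  1.72 -0.18  0.83 -1.98]
tip~ [0.54902201 0.18435888 0.06      ] axis -100.40922983174823 0.10851911270238636
```

Request:
{"method": "arm_command", "body": {
  "plan": [
    {"dx":-0.003,"dy":-0.0045,"dz":0,"twist":0.5},
    {"dx":-0.003,"dy":-0.0045,"dz":0.004,"twist":0.5},
    {"dx":-0.003,"dy":-0.0045,"dz":0.014,"twist":0.5},
    {"dx":-0.003,"dy":-0.0045,"dz":0.028,"twist":0.5},
    {"dx":-0.003,"dy":-0.0045,"dz":0.042,"twist":0.5},
    {"dx":-0.003,"dy":-0.0045,"dz":0.056,"twist":0.5},
    {"dx":-0.003,"dy":-0.0045,"dz":0.067,"twist":0.5},
    {"dx":-0.003,"dy":-0.0045,"dz":0.073,"twist":0.5},
    {"dx":-0.003,"dy":-0.0045,"dz":0.0765,"twist":0.5},
    {"dx":-0.003,"dy":-0.0045,"dz":0.0765,"twist":0.5}
  ]
}}

```text
time: 11.18
tcp_pos: [0.5559, 0.2172, 0.0852]
eef_rot: [[0.985, -0.17, -0.001], [-0.17, -0.985, -0.001], [-0.001, 0.001, -1.0]]
contact_force: [-1.2, -0.4, 1.0]
opening: 0.637
grip_force: 0.0
```

Request:
{"method": "arm_command", "body": {
  "plan": [
    {"dx":0,"dy":0,"dz":0,"twist":0},
    {"dx":0,"dy":0,"dz":0,"twist":0},
    {"dx":0,"dy":0,"dz":0,"twist":0},
    {"dx":0,"dy":0,"dz":0,"twist":0},
    {"dx":0,"dy":0,"dz":0,"twist":0},
    {"dx":0,"dy":0,"dz":0,"twist":0},
    {"dx":0,"dy":0,"dz":0,"twist":0},
    {"dx":0,"dy":0,"dz":0,"twist":0},
    {"dx":0,"dy":0,"dz":0,"twist":0},
    {"dx":0,"dy":0,"dz":0,"twist":0}
  ],
  "grip": 0.0
}}

```text
time: 12.02
tcp_pos: [0.5562, 0.2169, 0.0861]
eef_rot: [[0.985, -0.171, -0.0], [-0.171, -0.985, -0.001], [-0.0, 0.001, -1.0]]
contact_force: [-1.6, -2.0, 1.9]
opening: 0.143
grip_force: 30.0
```

```bash
python3 - <<'E'
from h import *
s=state();print(s['opening']*94,s['grip_force']);tool([.5561,.2173,.086])
E
```

```text
13.429400968130746 30.000319182872772
t 12.0167 tcp [0.5562 0.2169 0.0861] yaw_y -99.83 shift [-0.0001 -0.0004  0.0001] tilt [-0.0002 -0.0006] F [-1.6 -2.   1.9] q [-0.55  0.71  0.2   1.78 -0.21  0.67 -1.96]
```

Request:
{"method": "arm_command", "body": {
  "plan": [
    {"dx":0,"dy":0.003,"dz":0,"twist":0},
    {"dx":0,"dy":0.01,"dz":0,"twist":0},
    {"dx":0,"dy":0.02,"dz":0,"twist":0},
    {"dx":0,"dy":0.032,"dz":0,"twist":0},
    {"dx":0,"dy":0.044,"dz":0,"twist":0},
    {"dx":0,"dy":0.056,"dz":0,"twist":0},
    {"dx":0,"dy":0.068,"dz":0,"twist":0},
    {"dx":0,"dy":0.078,"dz":0,"twist":0},
    {"dx":0,"dy":0.085,"dz":0,"twist":0},
    {"dx":0,"dy":0.088,"dz":0,"twist":0}
  ]
}}

```text
time: 12.85
tcp_pos: [0.5408, 0.1324, 0.0861]
eef_rot: [[0.985, -0.17, 0.0], [-0.17, -0.985, 0.003], [-0.0, -0.003, -1.0]]
contact_force: [0.2, 9.5, -1.5]
opening: 0.141
grip_force: 30.0
```

```bash
python3 - <<'E'
from h import *
s=state();print(s['opening']*94,s['grip_force']);tool([.5393,.1188,.086])
E
```

```text
13.298504217022858 30.006445348262787
t 12.85 tcp [0.5408 0.1324 0.0861] yaw_y -99.79 shift [0.0008 0.0136 0.    ] tilt [0.0001 0.0034] F [ 0.2  9.5 -1.5] q [-0.41  0.67  0.18  1.89 -0.21  0.6  -1.83]
```

Request:
{"method": "arm_command", "body": {
  "plan": [
    {"dx":0,"dy":0.003,"dz":0,"twist":0},
    {"dx":0,"dy":0.006,"dz":0,"twist":0},
    {"dx":0,"dy":0.009,"dz":0,"twist":0},
    {"dx":0,"dy":0.011,"dz":0,"twist":0},
    {"dx":0,"dy":0.012,"dz":0,"twist":0},
    {"dx":0,"dy":0.012,"dz":0,"twist":0},
    {"dx":0,"dy":0.012,"dz":0,"twist":0},
    {"dx":0,"dy":0.012,"dz":0,"twist":0},
    {"dx":0,"dy":0.012,"dz":0,"twist":0},
    {"dx":0,"dy":0.012,"dz":0,"twist":0}
  ]
}}

```text
time: 13.68
tcp_pos: [0.539, 0.1221, 0.0861]
eef_rot: [[0.986, -0.168, 0.0], [-0.168, -0.986, 0.004], [-0.0, -0.004, -1.0]]
contact_force: [-0.0, 8.4, -1.0]
opening: 0.145
grip_force: 30.0
```

```bash
python3 - <<'E'
from h import *
s=state();print(s['opening']*94,s['grip_force'],np.linalg.norm(s['tcp_pos'][:2]-[.5562,.2169]));tool([.5393,.1188,.086])
def c(i,x,y,w,h,k):return cv2.resize(i[y:y+h,x:x+w],None,fx=k,fy=k,interpolation=cv2.INTER_CUBIC)
u=np.array([-.170,-.985,0]);M=np.array([.556,.2172,.06])-.075*u;P=M+[0,0,.006]
for n in('top','side'):print(n,proj(n,M),proj(n,P),'per mm',proj(n,P+u*.01)-proj(n,P))
print('wrist',wproj(M),wproj(P),np.subtract(wproj(P+u*.01),wproj(P)))
w,t,s=[vision.read_camera(n)[:,:,::-1] for n in('wrist','top','side')]
cv2.imwrite('pics/top4.png',t);cv2.imwrite('pics/w4.png',w)
a=np.hstack([c(t,120,215,80,60,5),c(s,160,330,80,60,5)])
x,y=map(int,wproj(P));x0=min(max(x-80,0),480);y0=min(max(y-30,0),405)
print('wcrop',x0,y0)
cv2.imwrite('pics/m4.png',np.clip(np.vstack([a,c(w,x0,y0,160,60,5)])*1.6,0,255).astype('uint8'))
E
```

```text
13.597232165703684 30.01010298728943 0.09630472172861863
t 13.6833 tcp [0.539  0.1221 0.0861] yaw_y -99.69 shift [0.0009 0.0032 0.0001] tilt [0.0004 0.0041] F [-0.   8.4 -1. ] q [-0.39  0.66  0.18  1.9  -0.2   0.59 -1.82]
top [154.47530748 238.12802748] [153.45484818 237.77570334] per mm [4.74208958 0.94360636]
side [202.53356411 373.15918138] [201.84181735 371.51215681] per mm [ 4.87137001 -3.61591238]
wrist (np.float64(66.27241676966926), np.float64(265.4995421846696)) (np.float64(61.40071500299575), np.float64(268.1399291778766)) [10.86199566  0.44766732]
wcrop 0 238
```

View pics/m4.png

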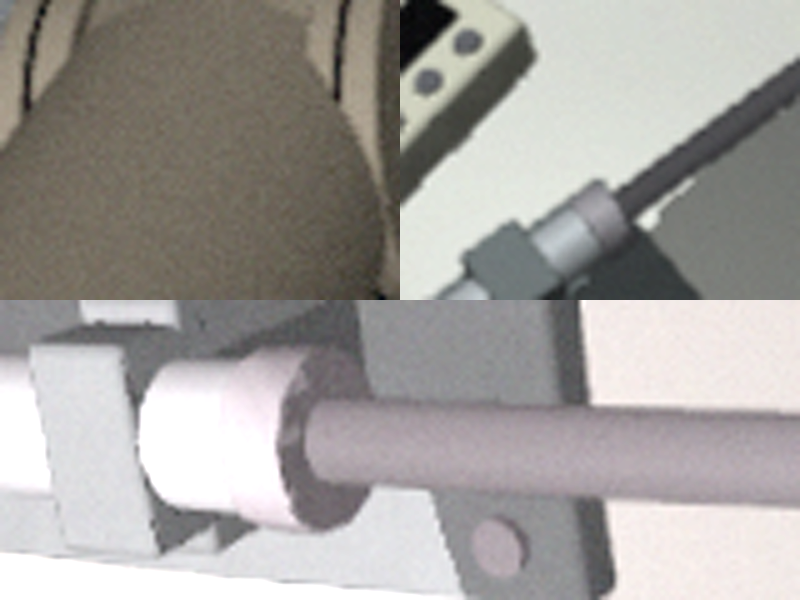

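No ring is visible yet, with the rod at about 96 mm, which fits: the ring's front edge only shows from 97 mm. I'll pull 4 mm more.

Request:
{"method": "arm_command", "body": {
  "plan": [
    {"dx":0,"dy":0.002,"dz":0,"twist":0},
    {"dx":0,"dy":0.003,"dz":0,"twist":0},
    {"dx":0,"dy":0.004,"dz":0,"twist":0},
    {"dx":0,"dy":0.004,"dz":0,"twist":0},
    {"dx":0,"dy":0.004,"dz":0,"twist":0},
    {"dx":0,"dy":0.004,"dz":0,"twist":0},
    {"dx":0,"dy":0.004,"dz":0,"twist":0},
    {"dx":0,"dy":0.004,"dz":0,"twist":0},
    {"dx":0,"dy":0.004,"dz":0,"twist":0},
    {"dx":0,"dy":0.004,"dz":0,"twist":0}
  ]
}}

```text
time: 14.67
tcp_pos: [0.5383, 0.1183, 0.0861]
eef_rot: [[0.986, -0.168, 0.0], [-0.168, -0.986, 0.004], [-0.0, -0.004, -1.0]]
contact_force: [0.4, 9.4, 0.3]
opening: 0.144
grip_force: 30.0
```

```bash
python3 - <<'E'
from h import *
s=state();print(s['opening']*94,s['grip_force'],np.linalg.norm(s['tcp_pos'][:2]-[.5562,.2169]));tool([.5393,.1188,.086])
w,t=[vision.read_camera(n)[:,:,::-1] for n in('wrist','side')]
def c(i,x,y,w,h,k):return cv2.resize(i[y:y+h,x:x+w],None,fx=k,fy=k,interpolation=cv2.INTER_CUBIC)
cv2.imwrite('pics/m5.png',np.clip(np.vstack([np.hstack([c(t,160,330,80,50,5),c(t,280,220,120,75,3.334)[:250,:400]]),c(w,20,240,100,40,8)])*1.6,0,255).astype('uint8'))
E
```

```text
13.504901308101386 30.0106018781662 0.10019011502036883
t 14.6667 tcp [0.5383 0.1183 0.0861] yaw_y -99.69 shift [ 0.0009 -0.0006  0.0001] tilt [0.0003 0.0042] F [0.4 9.4 0.3] q [-0.38  0.66  0.18  1.91 -0.2   0.59 -1.81]
```

View pics/m5.png

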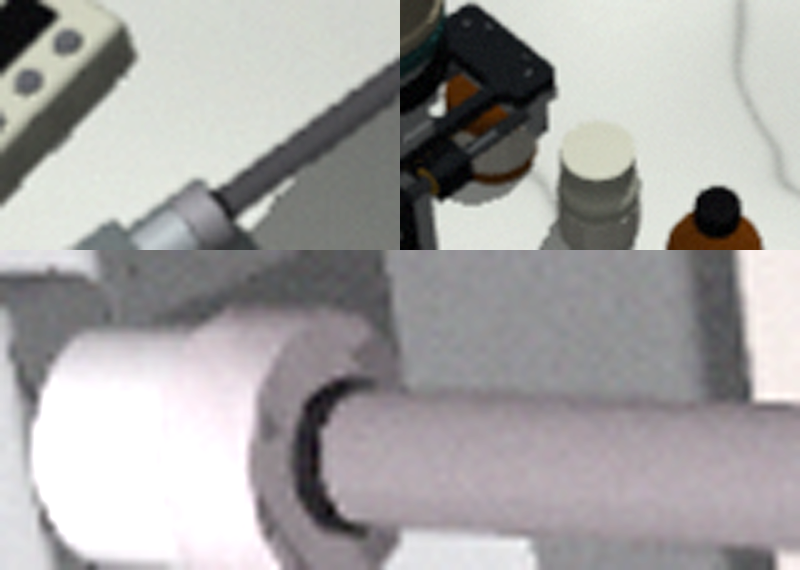

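The ring's front half now shows at the mouth: about 25 crop px, which is about 3 px or 2.9 mm of its 6 mm, so it is centred there. The grip is steady, with a pull of about 9.4 N, and the jar is standing. I'll hand it in.

```bash
python3 -c "
from rig import r
print(r.job_done())"
```

```text
the job is handed in; nothing more can be done
None
```

The job is handed in: the white jar stands upright midway between the two standards and is released, and the gripper is holding the rod out with its black ring centred at the tube's mouth (about 100 mm, roughly 9 N pull).

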